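# Push the button box shut

### The job

The crystal buttons are back in the mahogany button box: now shut the box by pushing. With the fingertips, and only from the outside, push its drawer fully home and push its standing lid over until it lies shut, in either order, without slamming either. Do not pinch or lift anything, keep the fingers off the inside of the lid and drawer and off the buttons, and leave the socket, bulb, clamp and buckle where they are.

Things in the scene. Friction and masses are not known exactly. Their poses are not given: they have to be found in the camera images.
- box: mahogany button box fixed to the ledge: 120 mm deep (x), 180 mm wide (y), 80 mm high without its lid. Origin: centre of its underside; x points from the drawer side to the hinge side, y along its width, z up. Lower part: one drawer that comes out along the box's -x. Upper part: a shallow open tray (inner floor 50 mm up, rim 80 mm up) under a hinged lid.
- drawer (a joint): how far the drawer stands out, in m: 0 fully home, grows as it comes out along the box's -x, at most 0.075. It slides with about 1.5 N of friction and stays where it is left. Behind the front the drawer is an open pale tray, 105 x 158 mm, walls 35 mm high; fingers keep out of it.
- drawer_face (a point): centre of the drawer front's outer face, 25 mm above the ledge, on a flat brass finger plate (60 mm wide, 24 mm high, 2 mm proud of the front). The front board is 176 mm wide, 40 mm high (5 to 45 mm above the ledge), and when home its wooden face stands 10 mm, the plate 12 mm, in front of the box's own front. No knob.
- lid (a joint): opening angle of the lid in rad: 0 shut (level), 1.57 upright, at most 1.6. The stiff hinge holds the lid at any angle; pushing it at its far edge takes about 2 to 3 N. The inner face carries a pale lining board, 112 x 172 x 3 mm (whole lid 10 mm thick); fingers keep off it.
- lid_hinge (a point): middle of the lid's hinge line, at the box's far (+x) side: 60 mm in +x from the box's centre and 83 mm up, fixed to the box. The hinge line runs along the box's y; as the lid closes, its free edge swings up and over toward the box's -x.
- lid_edge (a point): middle of the lid's free edge, on its outer face, 121 mm from the hinge line. The lid is a flat panel 182 mm wide; its outer face lies 7 mm outside the hinge line (so 90 mm above the ledge when shut), and from the front (-x) side an open lid hides its outer face.
- button_a: crystal dress button, 24 mm across, 7 mm high, lying in the box's upper tray; origin under its centre
- button_b: second crystal dress button, the same, lying in the box's upper tray
- socket_mid (a point): centre (29 mm up) of an empty brass bayonet lamp socket standing upright on a 68 mm round foot, 58 mm high, loose on the ledge
- bulb_mid (a point): centre of a lamp bulb lying on the ledge, 95 mm long, 54 mm across, loose
- clamp_mid (a point): centre of a steel spring clamp lying flat, about 85 x 50 x 18 mm, loose
- buckle_mid (a point): centre of a silver sash buckle lying flat, 60 x 50 x 6 mm, loose
Mind the look-alikes: they are no part of the job. What is meant by the box is not green, pink or red, and is the larger of those in its own colour.

How it is judged:
By the outcome, as a careful person would: the job done as asked, in the order asked, and still so for the second after the job is handed in, with the robot touching nothing.
It also fails if it takes over 45 s, if anything falls off the work surface, if the arm or the gripper's body presses on something with over 40 N, if the wrist force passes 120 N, or if a joint passes its speed limit or range.

### The arm

A 6-joint arm with a two-finger parallel gripper is mounted at the origin on the work surface. World frame = base frame: x ahead of the robot, y to its left, z up, the work surface at z = 0. Lengths are in m, angles in rad, forces in N, time in s.
With the tool pointing down it reaches from about 0.325 to 0.85 m from the base axis. Payload 15.5 kg.
Tool frame: the origin (TCP) lies at the very end of the fingers, on their centre line; the grasp point (between the pads) lies 19 mm behind it; z points along the fingers, x is the direction in which the jaws open and shut, and the axes are right-handed (so a half turn about z gives the same grasp; the last joint's range is limited). The gripper opens to 91 mm and grips with 3 to 60 N. Pads are 32 mm wide; open, the fingers measure 118 mm over their backs; the gripper's body (76 mm by 178 mm) begins 60 mm behind the grasp point.
Start: joints at [1.194, 0.494, 1.345, -0, 1.302, -0.096], TCP at [0.173, 0.601, 0.214] pointing down, gripper open.
Joint ranges: [-2.91, 2.91], [-0.82, 2.16], [0.22, 2.67], [-1.22, 4.37], [0.12, 2.79], [-3.08, 3.08]. Speed limits (rad/s): [1.89, 1.89, 2.57, 3.01, 3.01, 3.01].

### API

Orientations are given as a rotation vector (axis times angle).
In Python, from bench import r, eyes gives the robot as it stands.
- The arm moves only by the tool send_rows, never from a script. Its argument "plan" is a list of rows, each a list of 7 numbers: the shift along the tool's x, y, z in m, then the turn, a rotation vector about the tool's x, y, z in degrees, then the gripper's target within -1 to 1 (fully open at 1, half-way at 0, shut at -1). A call has 1 to 12 rows; each row is the pose to reach, as a shift and turn from the pose commanded when the call began, along the tool's axes at that moment; what a row does not reach only later rows make up. A row lasts 1/10 s, in which the tool goes at most 50 mm and 8.59 degrees, less where a joint would pass 70% of its speed; a pose out of reach is approached as far as the arm can. A call with a gripper value outside its range is refused whole. The fingers move at their own pace and stop on an object; "newtons" is the grip in N (left out, the last holds). Time passes only in rows, so rows that repeat a pose let the fingers close. It gives the time, the measured TCP pose, the force and the opening at its end, in the units of the state.
- r.get_state(): the state, without advancing time (a new reading comes with each control period).
- eyes.get_image(name): name is "side" or "top" or "wrist"; returns a dict with "image" (384x512x3 uint8, red, green, blue), "K" (3x3 intrinsics, pixels), "k1" (the pictures are not rectified: a ray, as slopes to the right and down, at radius r is drawn at 1 + k1 r^2 times it, then the intrinsics apply), "rvec" (rotation vector, rad) and "tvec" (3), from world to camera coordinates, as OpenCV has them. Camera axes: x right, y down, z forward; pixel columns grow to the right and rows downward; lengths in m; the calibration is good to about 2 mm. A picture is of the moment at which its call begins. There is no depth.
- r.close_job(): hands the job in, once; it reports no verdict.
The state is a dict: "clock": time; "joint_positions": joint angles; "joint_vel": joint speeds; "joint_efforts": joint torques, N m; "eef_pos": TCP position; "tcp_rot": TCP orientation; "ft_force": force on the tool from outside, world axes, zero at the start; "wrist_torque": the same for the moment, N m; "gripper_width": finger opening in m.
Only numpy, scipy, OpenCV 4.12 (cv2) and the standard library are available. Lean on these libraries where they do the work, as an engineer would, in place of code of your own. Each camera call takes 0.05 s, during which the arm holds its last target. There are 200 camera calls.

## Working session

There is one attempt and no reset: what is moved stays moved. The work goes in short steps, Python scripts to look and compute and a tool call to move; the robot and the scene stay as the last step left them, time stands still between calls to the robot, and variables do not carry over. Pictures are saved under pics/ and viewed, about 8 in all and at most 12, crops included, and the job is handed in when it is done.

Besides the shell and the picture viewer there is one more tool, called after ">>>" by a JSON object that holds its "op" and its "data". send_rows: Moves the arm, as the interface text tells. Its arguments: {"type":"object","properties":{"plan":{"type":"array","items":{"type":"array","items":{"type":"number"}}},"newtons":{"type":"number"}},"required":["plan"]}

```bash
ls; mkdir -p pics
cat > h.py <<'E'
import numpy as np, cv2, pickle
from scipy.spatial.transform import Rotation as R
def snap(names):
    from bench import eyes
    d={}
    for n in names:
        d[n]=eyes.get_image(n)
    return d
def cam(v):
    Rm=R.from_rotvec(np.ravel(v["rvec"])).as_matrix(); t=np.ravel(v["tvec"]); return Rm,t
def ray(v,px):
    Rm,t=cam(v); K=np.array(v["K"])
    p=cv2.undistortPoints(np.array([[px]],float),K,np.array([float(v["k1"]),0,0,0]))[0,0]
    return -Rm.T@t, Rm.T@np.array([p[0],p[1],1.])
def onz(v,px,z):
    o,d=ray(v,px); return o+d*(z-o[2])/d[2]
def two(v1,p1,v2,p2):
    o,d=ray(v1,p1);q,e=ray(v2,p2)
    s=np.linalg.lstsq(np.c_[d,-e],q-o,rcond=None)[0]
    a=o+d*s[0];b=q+e*s[1]; return (a+b)/2,np.linalg.norm(a-b)
def proj(v,P):
    return cv2.projectPoints(np.array(P,float).reshape(-1,1,3),np.ravel(v["rvec"]).astype(float),np.ravel(v["tvec"]).astype(float),np.array(v["K"],float),np.array([float(v["k1"]),0,0,0]))[0][:,0]
E
python3 - <<'E'
from h import *
from bench import r
d=snap(["side","top"])
pickle.dump(d,open("v0.pkl","wb"))
for n in d: cv2.imwrite(f"pics/{n}0.png",cv2.resize(d[n]["image"][:,:,::-1],(800,600),interpolation=cv2.INTER_CUBIC))
for n in d: print(n,d[n]["k1"],-cam(d[n])[0].T@cam(d[n])[1],d[n]["K"])
print(r.get_state())
E
```

```text
pics
side -0.10447683001403217 [ 0.04113196 -0.61184761  0.61447658] [[349.79056037   0.         256.28378728]
 [  0.         349.79056037 189.9404012 ]
 [  0.           0.           1.        ]]
top -0.16957125003246615 [0.45593315 0.02830984 1.29297104] [[432.62422739   0.         263.98235382]
 [  0.         432.62422739 193.73752112]
 [  0.           0.           1.        ]]
{'clock': 0.1, 'joint_positions': array([ 1.19451428e+00,  4.94150303e-01,  1.34605992e+00,  2.93979916e-05,
        1.30249415e+00, -9.55042763e-02]), 'joint_vel': array([-0.0008621 , -0.00124932, -0.00245404,  0.00087197, -0.00159516,
        0.00059162]), 'joint_efforts': array([ 1.56730501e-03, -8.80243278e+01, -3.82544446e+01,  7.11575593e-02,
        4.79143148e-02,  4.45407943e-05]), 'eef_pos': array([0.17305512, 0.60021389, 0.21338283]), 'tcp_rot': array([ 2.50999087e+00,  1.88839933e+00, -1.51219585e-03]), 'ft_force': array([-0.52951608, -0.54982164, -0.58816972]), 'wrist_torque': array([-0.01113329,  0.04936597, -0.02501646]), 'gripper_width': 0.09145748612167176}
```

View pics/side0.png

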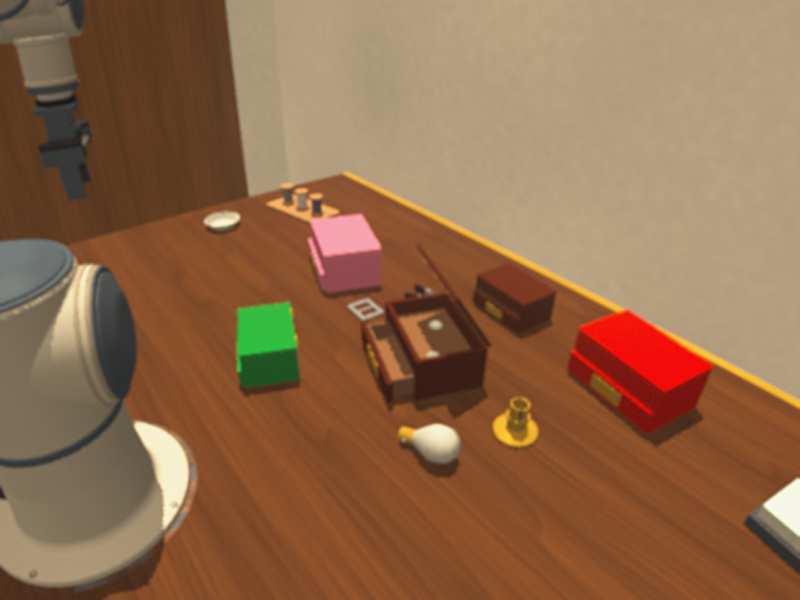

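View pics/top0.png

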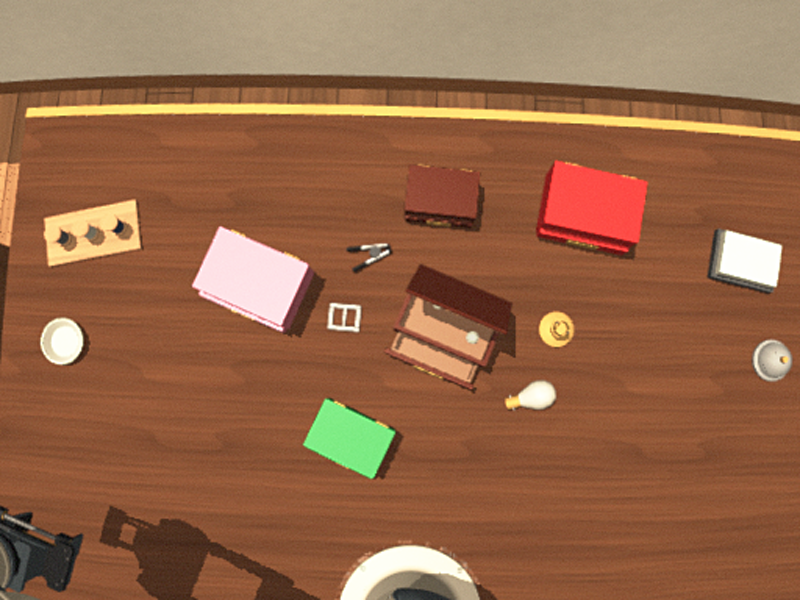

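Two mahogany boxes are candidates in the top view: one open, with buttons, at (450,330), and one shut at (442,195). The green, pink and red ones are look-alikes. The open one should be the larger, since it has buttons, an open drawer and a standing lid. I'll confirm this with one enlarged crop.

Run:
```python
from h import *
d=pickle.load(open("v0.pkl","rb"))
a=d["top"]["image"][95:260,210:380,::-1]   # top crop
b=d["side"]["image"][140:270,215:365,::-1]
a=cv2.resize(a,(400,388),interpolation=cv2.INTER_CUBIC);b=cv2.resize(b,(400,347),interpolation=cv2.INTER_CUBIC)
c=np.zeros((400,800,3),np.uint8);c[:388,:400]=a;c[:347,400:]=b
cv2.imwrite("pics/crop.png",np.clip(c*1.4,0,255).astype(np.uint8))
```

```text
(no output)
```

View pics/crop.png

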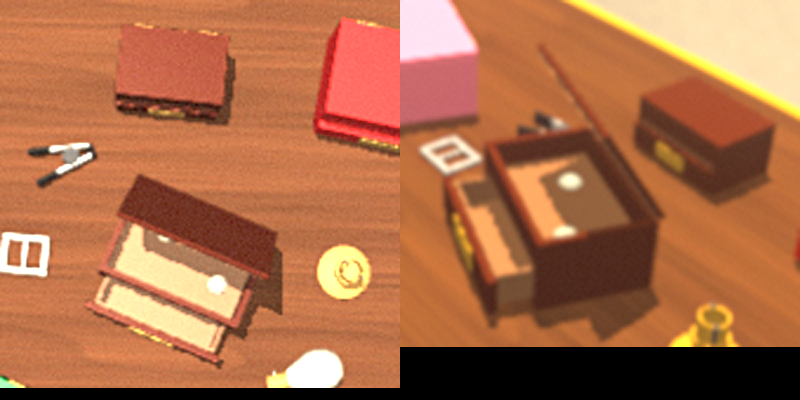

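The crop shows the open box with its pale tray, two white buttons (at (570,180) and (565,230) on the right) and a drawer with a brass plate. Next to it is the shut, smaller mahogany box. I'll measure both to confirm the size, then fit the pose.

Run:
```python
from h import *
d=pickle.load(open("v0.pkl","rb"))
T,S=d["top"],d["side"]
t=lambda x,y:(x/400*170+210-.3,y/388*165+95-.3)
s=lambda x,y:((x-400)/400*150+215-.3,y/347*130+140-.3)
np.set_printoptions(precision=4,suppress=True)
for n,p in dict(rimFL=(99,268),rimFR=(245,325)).items(): print("top",n,onz(T,t(*p),.08))
for n,p in dict(rimFL=(487,145),rimFR=(535,241),rimBR=(655,222)).items(): print("side",n,onz(S,s(*p),.08))
for n,p in dict(drFL=(88,305),drFR=(220,362)).items(): print("top",n,onz(T,t(*p),.045))
for n,p in dict(drFL=(447,182),drFR=(492,285)).items(): print("side",n,onz(S,s(*p),.045))
print("boxFR bottom side",onz(S,s(538,305),0))
print("lid far corner",two(T,t(140,177),S,s(543,45)), "lid near corner by x,y", )
print("small box",[onz(T,t(*p),.06) for p in((120,25),(228,33),(117,97))])
print("top lid pts z=.2",onz(T,t(277,235),.2),onz(T,t(140,177),.2), 'others',onz(T,t(118,213),.2),onz(T,t(268,275),.2))
```

```text
top rimFL [0.5445 0.0446 0.08  ]
top rimFR [ 0.4809 -0.1314  0.08  ]
side rimFL [0.5389 0.0388 0.08  ]
side rimFR [ 0.4766 -0.1141  0.08  ]
side rimBR [ 0.5834 -0.1616  0.08  ]
top drFL [0.5013 0.0573 0.045 ]
top drFR [ 0.4356 -0.106   0.045 ]
side drFL [0.4948 0.0505 0.045 ]
side drFR [ 0.4336 -0.1061  0.045 ]
boxFR bottom side [ 0.4818 -0.1157  0.    ]
lid far corner (array([0.6202, 0.0144, 0.1852]), np.float64(0.045077083722197084)) lid near corner by x,y
small box [array([0.8521, 0.0276, 0.06  ]), array([ 0.8462, -0.1085,  0.06  ]), array([0.759 , 0.0288, 0.06  ])]
top lid pts z=.2 [ 0.5768 -0.1491  0.2   ] [0.6361 0.0013 0.2   ] others [0.596  0.0242 0.2   ] [ 0.533  -0.1398  0.2   ]
```

Run:
```python
from h import *
d=pickle.load(open("v0.pkl","rb"))
T,S=d["top"],d["side"]
t=lambda x,y:(x/400*170+210-.3,y/388*165+95-.3)
s=lambda x,y:((x-400)/400*150+215-.3,y/347*130+140-.3)
np.set_printoptions(precision=3,suppress=True)
c=np.array([.564,-.056,0]);yaw=np.radians(-21.7);X=np.array([np.cos(yaw),np.sin(yaw),0]);Y=np.array([-X[1],X[0],0]);Z=np.array([0,0,1.])
P,e=two(T,t(118,213),S,s(543,45));print("free corner L",P,e,"box frame",(P-c)@np.c_[X,Y,Z])
o=-cam(S)[0].T@cam(S)[1]; q=(o-c)@np.c_[X,Y,Z];print("side cam in box",q, "edge-on ang",np.degrees(np.arctan2(q[2]-.083,60e-3-q[0])))
for a in (50,60,65,70,75,80):
    A=np.radians(a); 
    pts=[c+X*(.06-.121*np.cos(A)+.007*np.sin(A))+Y*w+Z*(.083+.121*np.sin(A)+.007*np.cos(A)) for w in(.091,-.091)]
    hp=[c+X*(.06+.007*np.sin(A))+Y*w+Z*(.083+.007*np.cos(A)) for w in(.091,-.091)]
    p=proj(T,pts+hp);p=np.c_[(p[:,0]-209.7)/170*400,(p[:,1]-94.7)/165*388]
    q=proj(S,pts+hp);q=np.c_[(q[:,0]-214.7)/150*400+400,(q[:,1]-139.7)/130*347]
    print(a,p.ravel(),q.ravel())
```

```text
free corner L [0.598 0.024 0.185] 0.0008842764890151713 box frame [0.002 0.087 0.185]
side cam in box [-0.28  -0.71   0.614] edge-on ang 57.3696027630163
50 [109.468 223.952 261.617 288.945 135.195 173.821 274.796 233.39 ] [527.338  49.093 592.329 143.24  593.392 116.366 663.907 214.121]
60 [115.969 207.754 269.366 273.262 135.404 173.431 274.882 232.946] [544.468  37.157 612.691 129.235 593.936 117.06  664.478 214.846]
65 [119.489 199.166 273.333 264.854 135.485 173.293 274.898 232.78 ] [553.613  32.189 623.483 123.32  594.147 117.448 664.692 215.256]
70 [123.143 190.361 277.308 256.176 135.55  173.194 274.896 232.653] [563.031  27.952 634.544 118.208 594.315 117.86  664.856 215.694]
75 [126.895 181.427 281.252 247.315 135.598 173.136 274.876 232.566] [572.635  24.483 645.763 113.947 594.44  118.292 664.97  216.156]
80 [130.708 172.457 285.123 238.359 135.629 173.119 274.838 232.519] [582.333  21.811 657.033 110.573 594.519 118.741 665.032 216.638]
```

```bash
cat >> h.py <<'E'
np.set_printoptions(precision=4,suppress=True)
YAW=np.radians(-21.7);C=np.array([.564,-.056,0])
def box():
    X=np.array([np.cos(YAW),np.sin(YAW),0]);return np.c_[X,[-X[1],X[0],0],[0,0,1]]
def w(p): return C+box()@np.array(p,float)
def togo(P):  # shift in tool axes mm, turn (deg about tool) to get tool x=box Y, y=box X, z down, at world P
    from bench import r
    s=r.get_state();Q=R.from_rotvec(s["tcp_rot"]);B=box()
    G=R.from_matrix(np.c_[B[:,1],B[:,0],-B[:,2]])
    return (Q.inv().apply(np.array(P)-s["eef_pos"])*1000).round(1), np.degrees((Q.inv()*G).as_rotvec()).round(2)
E
python3 - <<'E'
from h import *
d=pickle.load(open("v0.pkl","rb"));T=d["top"]
im=cv2.cvtColor(T["image"],cv2.COLOR_RGB2HSV)
m=cv2.inRange(im,(50,120,60),(75,255,255))
n,l,st,ce=cv2.connectedComponentsWithStats(m);i=1+np.argmax(st[1:,4])
ys,xs=np.where(l==i);pts=np.c_[xs,ys].astype(np.float32)
for p in cv2.boxPoints(cv2.minAreaRect(pts)): print("green",p,(onz(T,p,.08)-C)@box())
print(togo(w([-.155,0,.2])),w([-.155,0,.2]))
E
```

```text
green [193.1637 284.9677] [-0.3157  0.152   0.08  ]
green [208.3352 253.4577] [-0.2184  0.1481  0.08  ]
green [253.4054 275.1581] [-0.2239  0.0088  0.08  ]
green [238.2339 306.6682] [-0.3209  0.013   0.08  ]
(array([-507. ,  403.2,   13.9]), array([-0.  ,  0.06,  5.61])) [0.42   0.0013 0.2   ]
```

>>> {"op": "send_rows", "data": {"plan": [[-0.25,0.2,0,0,0,5.6,-1],[-0.507,0.403,0,0,0,5.6,-1],[-0.507,0.403,0,0,0,5.6,-1],[-0.507,0.403,0,0,0,5.6,-1],[-0.507,0.403,0,0,0,5.6,-1],[-0.507,0.403,0,0,0,5.6,-1],[-0.507,0.403,0,0,0,5.6,-1],[-0.507,0.403,0,0,0,5.6,-1],[-0.507,0.403,0,0,0,5.6,-1],[-0.507,0.403,0,0,0,5.6,-1],[-0.507,0.403,0,0,0,5.6,-1],[-0.507,0.403,0,0,0,5.6,-1]], "newtons": 5}}

```text
clock: 1.3
eef_pos: [0.402, 0.0437, 0.214]
tcp_rot: [2.6, 1.764, 0.0]
ft_force: [1.1, 1.3, 1.0]
gripper_width: 0.0004
```

Run:
```python
from h import *
print(togo(w([-.155,0,.2])))
d=snap(["wrist","side"]); pickle.dump(d,open("v1.pkl","wb"))
v=d["wrist"];print(-cam(v)[0].T@cam(v)[1])
im=np.hstack([cv2.resize(d[n]["image"][:,:,::-1],(400,300),interpolation=cv2.INTER_AREA) for n in d])
cv2.imwrite("pics/w1.png",cv2.resize(v["image"][:,:,::-1],(800,600)))
```

```text
(array([-32.7,  32.4,  14. ]), array([ 0.  , -0.01,  0.01]))
[0.325  0.0761 0.3853]
```

View pics/w1.png

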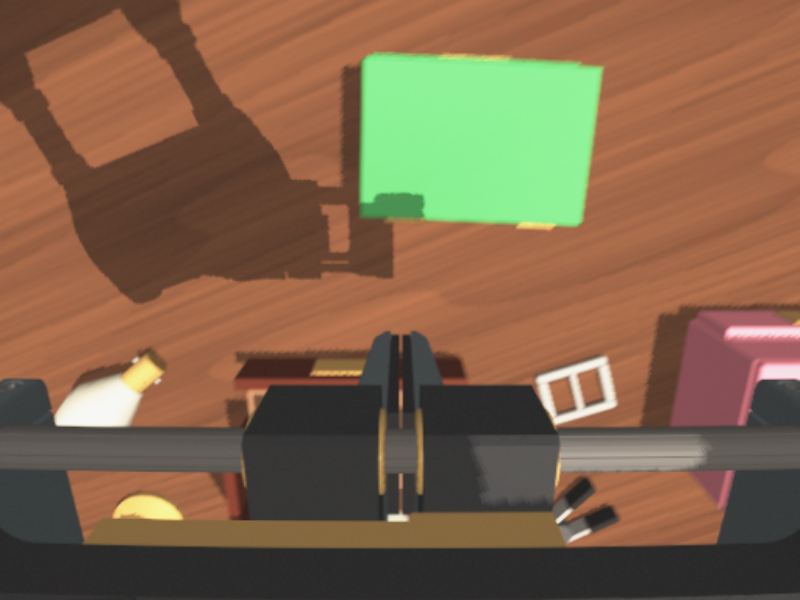

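Run:
```python
from h import *
v=pickle.load(open("v1.pkl","rb"))["wrist"]
f=lambda x,y:(x*.64-.2,y*.64-.2)
for p in((237,377),(466,377)):
    P=onz(v,f(*p),.045);print(P,(P-C)@box())
P=onz(v,f(313,360),.037);print("plate right end",(P-C)@box())
g=cv2.resize(v["image"][215:260,130:320,::-1],None,fx=4,fy=4,interpolation=cv2.INTER_CUBIC);cv2.imwrite("pics/w1c.png",g)
```

```text
[ 0.4351 -0.0999  0.045 ] [-0.1035 -0.0885  0.045 ]
[0.4983 0.0596 0.045 ] [-0.1038  0.0832  0.045 ]
plate right end [-0.114 -0.032  0.037]
```

View pics/w1c.png

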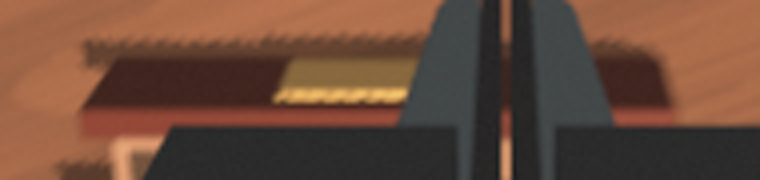

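The wrist view shows the drawer front square to the tool, with its wooden face at box x = −0.1035, so the drawer is about 33 mm out. The brass plate is at picture row 358–376. The yaw is confirmed, and so is the size: the front is about 172–176 mm wide, against about 136 mm for the small box. I'll go down in front of the plate now.

>>> {"op": "send_rows", "data": {"plan": [[-0.033,0.032,0,0,0,0,-1],[-0.033,0.032,0.03,0,0,0,-1],[-0.033,0.032,0.07,0,0,0,-1],[-0.033,0.032,0.11,0,0,0,-1],[-0.033,0.032,0.15,0,0,0,-1],[-0.033,0.032,0.18,0,0,0,-1],[-0.033,0.032,0.194,0,0,0,-1],[-0.033,0.032,0.194,0,0,0,-1],[-0.033,0.032,0.194,0,0,0,-1]]}}

```text
clock: 2.3
eef_pos: [0.4192, 0.0036, 0.0202]
tcp_rot: [-2.599, -1.764, 0.001]
ft_force: [0.2, -0.6, 0.7]
gripper_width: 0.0004
```

Run:
```python
from h import *
from bench import r
s=r.get_state();print((s["eef_pos"]-C)@box(),s["ft_force"],togo(w([-.1215,0,.02])),s["clock"])
```

```text
[-0.1566  0.0018  0.0202] [ 0.184  -0.5531  0.7272] (array([-1.8, 35.1,  0.1]), array([-0.03,  0.01,  0.03])) 2.3
```

>>> {"op": "send_rows", "data": {"plan": [[-0.003,0.01,0,0,0,0,-1],[-0.003,0.02,0,0,0,0,-1],[-0.003,0.026,0,0,0,0,-1],[-0.003,0.03,0,0,0,0,-1],[-0.003,0.033,0,0,0,0,-1],[-0.003,0.036,0,0,0,0,-1],[-0.003,0.039,0,0,0,0,-1],[-0.003,0.042,0,0,0,0,-1],[-0.003,0.045,0,0,0,0,-1],[-0.003,0.048,0,0,0,0,-1]]}}

```text
clock: 3.3
eef_pos: [0.4629, -0.0173, 0.0199]
tcp_rot: [-2.6, -1.764, 0.0]
ft_force: [-1.4, 0.1, 0.8]
gripper_width: 0.0005
```

>>> {"op": "send_rows", "data": {"plan": [[0,0.003,0,0,0,0,-1],[0,0.006,0,0,0,0,-1],[0,0.009,0,0,0,0,-1],[0,0.011,0,0,0,0,-1],[0,0.013,0,0,0,0,-1],[0,0.014,0,0,0,0,-1],[0,0.015,0,0,0,0,-1],[0,0.016,0,0,0,0,-1]]}}

```text
clock: 4.1
eef_pos: [0.4777, -0.0232, 0.0199]
tcp_rot: [-2.6, -1.764, 0.0]
ft_force: [-2.0, 0.0, -0.5]
gripper_width: 0.0006
```

>>> {"op": "send_rows", "data": {"plan": [[0,0.001,0,0,0,0,-1],[0,0.002,0,0,0,0,-1],[0,0.003,0,0,0,0,-1],[0,0.004,0,0,0,0,-1]]}}

```text
clock: 4.5
eef_pos: [0.4814, -0.0247, 0.0199]
tcp_rot: [-2.6, -1.764, 0.0]
ft_force: [-2.1, 0.4, -1.7]
gripper_width: 0.0004
```

>>> {"op": "send_rows", "data": {"plan": [[0,0.001,0,0,0,0,-1],[0,0.002,0,0,0,0,-1],[0,0.003,0,0,0,0,-1]]}}

```text
clock: 4.8
eef_pos: [0.4832, -0.0254, 0.0199]
tcp_rot: [-2.598, -1.763, 0.002]
ft_force: [-9.3, 5.6, 7.8]
gripper_width: 0.0003
```

>>> {"op": "send_rows", "data": {"plan": [[0,0.001,0,0,0,0,-1],[0,0.002,0,0,0,0,-1]]}}

```text
clock: 5.0
eef_pos: [0.4832, -0.0255, 0.0198]
tcp_rot: [-2.596, -1.761, 0.005]
ft_force: [-15.8, 11.4, 15.5]
gripper_width: 0.0004
```

The drawer met its stop: the force rose to about 20 N with no further motion. I'll back off and rise, then go over to behind the lid.

>>> {"op": "send_rows", "data": {"plan": [[0,-0.01,0,0,0,0,-1],[0,-0.045,0,0,0,0,-1],[0,-0.045,-0.04,0,0,0,-1],[0,-0.045,-0.09,0,0,0,-1],[0,-0.045,-0.14,0,0,0,-1],[0,-0.045,-0.19,0,0,0,-1],[0,-0.045,-0.24,0,0,0,-1],[0,-0.045,-0.25,0,0,0,-1],[0,-0.045,-0.25,0,0,0,-1]]}}

```text
clock: 5.9
eef_pos: [0.4453, -0.01, 0.2716]
tcp_rot: [2.597, 1.762, 0.005]
ft_force: [0.2, 0.1, -1.2]
gripper_width: 0.0004
```

Run:
```python
from h import *
d=snap(["side","top"]); pickle.dump(d,open("v2.pkl","wb"))
a=cv2.resize(d["side"]["image"][140:270,215:365,::-1],(400,347),interpolation=cv2.INTER_CUBIC)
b=cv2.resize(d["top"]["image"][95:260,210:380,::-1],(400,388),interpolation=cv2.INTER_CUBIC)
c=np.zeros((400,800,3),np.uint8);c[:388,:400]=b;c[:347,400:]=a
cv2.imwrite("pics/c2.png",np.clip(c*1.4,0,255).astype(np.uint8))
print(togo(w([.055,0,.27])),togo(w([.042,0,.186])))
```

```text
(array([  1.5, 183.8,  -1.3]), array([-0.05,  0.01,  0.01])) (array([  1.5, 170.9,  82.7]), array([-0.05,  0.01,  0.01]))
```

View pics/c2.png

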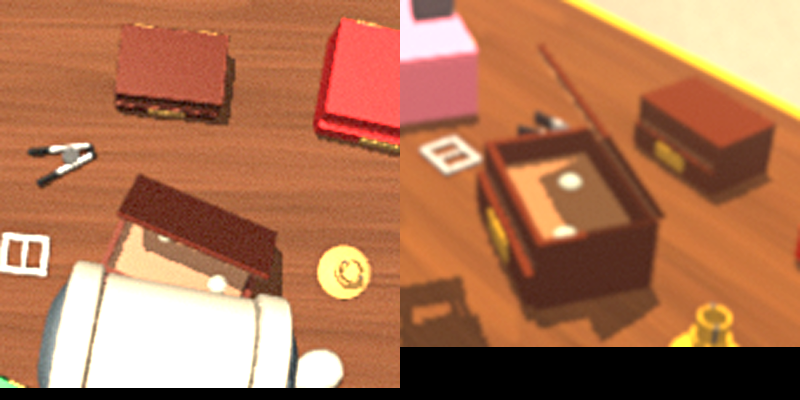

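The side crop shows the drawer home, with its front tight against the box and no tray visible. The lid still stands as before, with its free corner at (543,45). Now I'll go over it, to its outer side.

>>> {"op": "send_rows", "data": {"plan": [[0,0.05,0,0,0,0,-1],[0,0.1,0,0,0,0,-1],[0,0.15,0,0,0,0,-1],[0,0.184,0,0,0,0,-1],[0,0.184,0,0,0,0,-1],[0,0.184,0.02,0,0,0,-1],[0,0.182,0.05,0,0,0,-1],[0,0.178,0.075,0,0,0,-1],[0,0.175,0.083,0,0,0,-1],[0,0.175,0.083,0,0,0,-1],[0,0.175,0.083,0,0,0,-1]]}}

```text
clock: 7.1
eef_pos: [0.6071, -0.0745, 0.1874]
tcp_rot: [2.599, 1.764, 0.0]
ft_force: [0.0, -0.3, 1.0]
gripper_width: 0.0006
```

Run:
```python
from h import *
from bench import r
s=r.get_state();p=(s["eef_pos"]-C)@box();print(p,s["ft_force"])
for a in range(60,-1,-5):
    A=np.radians(a);P=w([.06-.105*np.cos(A)+.007*np.sin(A)+.016,p[1],.083+.105*np.sin(A)+.007*np.cos(A)])
    print(a,togo(P)[0])
d=snap(["side"]); pickle.dump(d,open("v3.pkl","wb"))
a=cv2.resize(d["side"]["image"][100:270,200:400,::-1],(800,680)[0:2],interpolation=cv2.INTER_CUBIC)[:600]
cv2.imwrite("pics/c3.png",np.clip(a*1.3,0,255).astype(np.uint8))
```

```text
[ 0.0469 -0.0013  0.1874] [ 0.0372 -0.3177  1.0375]
60 [  0.  -17.3  10. ]
55 [  0.  -25.4  14.4]
50 [  0.  -33.   19.5]
45 [  0.  -40.2  25.2]
40 [  0.  -46.8  31.6]
35 [  0.  -52.9  38.5]
30 [  0.  -58.3  45.9]
25 [  0.  -63.1  53.7]
20 [  0.  -67.2  61.9]
15 [  0.  -70.5  70.5]
10 [  0.  -73.1  79.3]
5 [  0.  -74.9  88.3]
0 [  0.  -75.9  97.4]
```

View pics/c3.png

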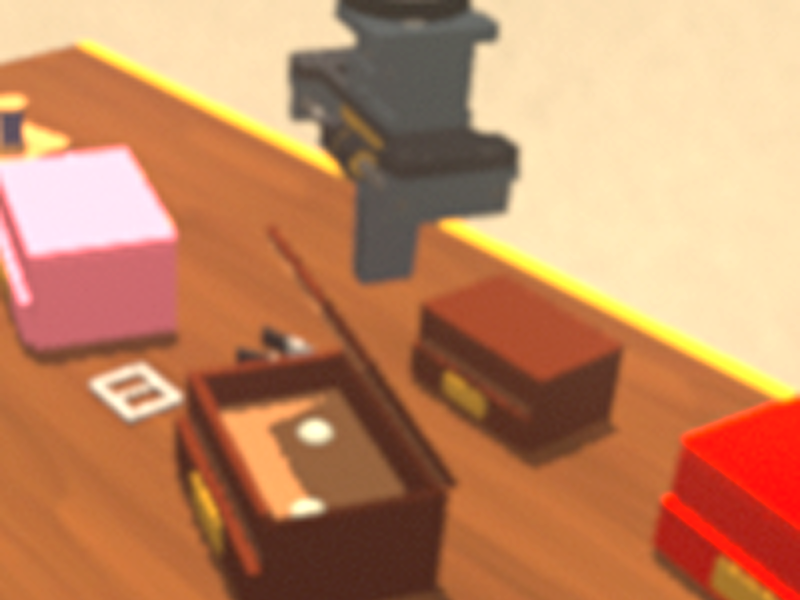

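The fingers, with tips at (385,275), are on the outer side of the lid. I'll push along the arc.

>>> {"op": "send_rows", "data": {"plan": [[0,-0.008,0.005,0,0,0,-1],[0,-0.0145,0.0085,0,0,0,-1],[0,-0.018,0.0105,0,0,0,-1],[0,-0.0215,0.0125,0,0,0,-1],[0,-0.0255,0.0145,0,0,0,-1],[0,-0.029,0.017,0,0,0,-1],[0,-0.033,0.0195,0,0,0,-1]]}}

```text
clock: 7.85
eef_pos: [0.5761, -0.0623, 0.1673]
tcp_rot: [2.6, 1.764, 0.0]
ft_force: [1.2, -0.8, -0.6]
gripper_width: 0.0005
```

>>> {"op": "send_rows", "data": {"plan": [[0,-0.0035,0.003,0,0,0,-1],[0,-0.007,0.006,0,0,0,-1],[0,-0.0105,0.009,0,0,0,-1],[0,-0.014,0.012,0,0,0,-1],[0,-0.017,0.0155,0,0,0,-1],[0,-0.02,0.019,0,0,0,-1]]}}

```text
clock: 8.45
eef_pos: [0.5574, -0.0549, 0.1481]
tcp_rot: [2.6, 1.764, -0.0]
ft_force: [1.0, -0.1, 1.1]
gripper_width: 0.0005
```

Run:
```python
from h import *
from bench import r
s=r.get_state();print((s["eef_pos"]-C)@box(),s["ft_force"])
d=snap(["side"]); pickle.dump(d,open("v4.pkl","wb"))
a=cv2.resize(d["side"]["image"][120:270,200:400,::-1],(800,600),interpolation=cv2.INTER_CUBIC)
cv2.imwrite("pics/c4.png",np.clip(a*1.3,0,255).astype(np.uint8))
```

```text
[-0.0066 -0.0014  0.1481] [ 0.995  -0.0882  1.0606]
```

View pics/c4.png

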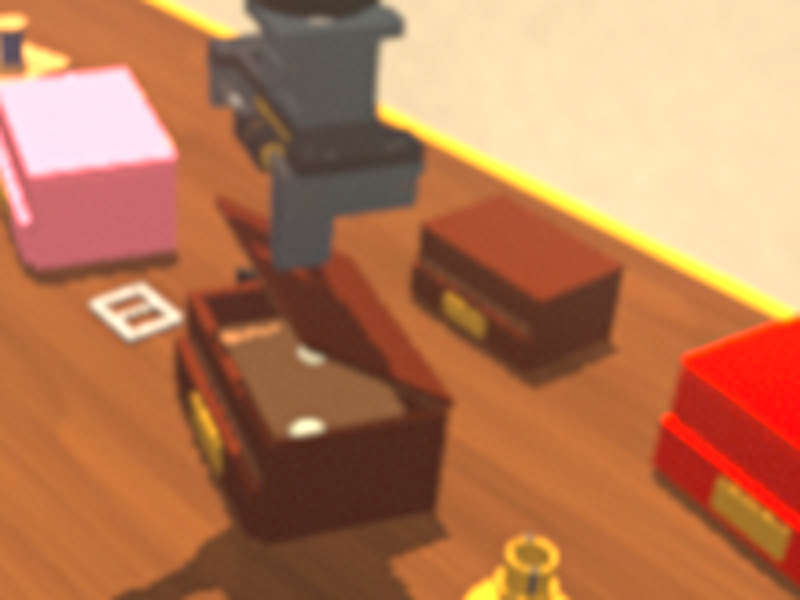

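The lid is now at about 40°, with the fingertips on its outer (upper) face at (300,265). I'll continue along the arc, slowing toward the end.

>>> {"op": "send_rows", "data": {"plan": [[0,-0.0027,0.0037,0,0,0,-1],[0,-0.0054,0.0074,0,0,0,-1],[0,-0.0078,0.0113,0,0,0,-1],[0,-0.0102,0.0152,0,0,0,-1],[0,-0.0122,0.0193,0,0,0,-1],[0,-0.0143,0.0234,0,0,0,-1],[0,-0.016,0.0277,0,0,0,-1],[0,-0.0176,0.032,0,0,0,-1],[0,-0.019,0.0364,0,0,0,-1],[0,-0.0202,0.0408,0,0,0,-1]]}}

```text
clock: 9.5
eef_pos: [0.5387, -0.0474, 0.1073]
tcp_rot: [-2.6, -1.764, 0.0]
ft_force: [0.9, -0.6, 0.1]
gripper_width: 0.0005
```

>>> {"op": "send_rows", "data": {"plan": [[0,-0.0007,0.003,0,0,0,-1],[0,-0.0013,0.006,0,0,0,-1],[0,-0.002,0.009,0,0,0,-1],[0,-0.0024,0.011,0,0,0,-1],[0,-0.0026,0.0125,0,0,0,-1],[0,-0.0028,0.014,0,0,0,-1]]}}

```text
clock: 10.1
eef_pos: [0.5362, -0.0464, 0.0936]
tcp_rot: [2.6, 1.764, 0.0]
ft_force: [0.3, -0.7, -0.3]
gripper_width: 0.0005
```

>>> {"op": "send_rows", "data": {"plan": [[0,0,0.001,0,0,0,-1],[0,0,0.002,0,0,0,-1],[0,0,0.003,0,0,0,-1]]}}

```text
clock: 10.4
eef_pos: [0.536, -0.0464, 0.0905]
tcp_rot: [-2.599, -1.764, 0.0]
ft_force: [-1.4, 0.6, 1.6]
gripper_width: 0.0004
```

>>> {"op": "send_rows", "data": {"plan": [[0,0,0.001,0,0,0,-1],[0,0,0.0015,0,0,0,-1]]}}

```text
clock: 10.6
eef_pos: [0.5362, -0.0464, 0.09]
tcp_rot: [2.599, 1.764, 0.0]
ft_force: [-8.1, 2.1, 30.5]
gripper_width: 0.0004
```

The hard stop came at z = 0.090, which is the shut-lid height. I'll lift off and check.

>>> {"op": "send_rows", "data": {"plan": [[0,0,-0.005,0,0,0,-1],[0,0,-0.03,0,0,0,-1],[0,0,-0.08,0,0,0,-1],[0,0,-0.13,0,0,0,-1],[0,-0.05,-0.16,0,0,0,-1],[0,-0.1,-0.16,0,0,0,-1],[0,-0.12,-0.16,0,0,0,-1],[0.05,-0.12,-0.16,0,0,0,-1],[0.1,-0.12,-0.16,0,0,0,-1],[0.15,-0.12,-0.16,0,0,0,-1],[0.2,-0.12,-0.16,0,0,0,-1],[0.2,-0.12,-0.16,0,0,0,-1]]}}

```text
clock: 11.8
eef_pos: [0.5002, 0.1885, 0.2489]
tcp_rot: [-2.596, -1.769, -0.003]
ft_force: [0.9, -0.3, -0.7]
gripper_width: 0.0005
```

Run:
```python
from h import *
d=snap(["side","top"]); pickle.dump(d,open("v5.pkl","wb"))
a=cv2.resize(d["side"]["image"][140:300,205:365,::-1],(400,400),interpolation=cv2.INTER_CUBIC)
b=cv2.resize(d["top"]["image"][95:265,210:380,::-1],(400,400),interpolation=cv2.INTER_CUBIC)
cv2.imwrite("pics/c5.png",np.clip(np.hstack([b,a])*1.4,0,255).astype(np.uint8))
```

```text
(no output)
```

View pics/c5.png

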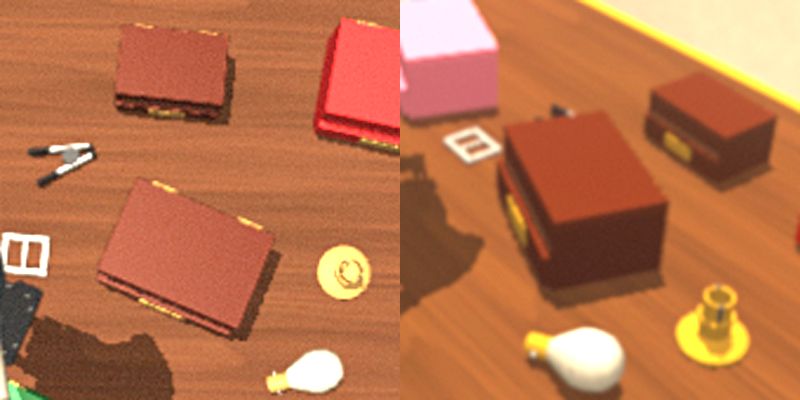

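The lid lies flat, the drawer is home, and the bulb, socket, clamp and buckle haven't moved. One quick numeric check of the drawer front, then I'll hand in.

Run:
```python
from h import *
d=pickle.load(open("v5.pkl","rb"));T,S=d["top"],d["side"];d0=pickle.load(open("v0.pkl","rb"))
t=lambda x,y:(x/400*170+209.7,y/400*170+94.7); s=lambda x,y:((x-400)/2.5+204.7,y/2.5+139.7)
print("drawer front edge, box x (home -0.070):",[((onz(T,t(*p),.045)-C)@box())[:2] for p in((99,284),(236,338))],((onz(S,s(535,263),.045)-C)@box())[:2])
print("lid corners at z .09:",[((onz(S,s(*p),.09)-C)@box())[:2] for p in((506,124),(549,224),(665,203))])
e=cv2.absdiff(cv2.cvtColor(T["image"],7),cv2.cvtColor(d0["top"]["image"],7))
for n,(x,y) in dict(buckle=(344,318),clamp=(370,256),socket=(557,329),bulb=(532,396)).items():
    x,y=int(x*.64),int(y*.64);print(n,(e[y-14:y+14,x-14:x+14]>40).mean().round(3))
from bench import r
print(r.close_job())
```

```text
drawer front edge, box x (home -0.070): [array([-0.071 ,  0.0799]), array([-0.0658, -0.1006])] [-0.0788 -0.0957]
lid corners at z .09: [array([-0.0566,  0.0875]), array([-0.0654, -0.0948]), array([ 0.0549, -0.0955])]
buckle 0.166
clamp 0.0
socket 0.0
bulb 0.0
the job is handed in; nothing more can be done
None
```

I shut the mahogany button box by pushing from outside with closed fingertips: drawer first, then lid. The job is handed in at about 12 s of the 45 s, and no verdict was reported.

- **Drawer:** I pushed the brass plate about 33 mm, slowly at the end, until it met its stop. The force there rose to about 25 N with no further movement. In the last pictures its front edge measures between −0.066 and −0.079 m in the box's x, against −0.070 m when home. The readings disagree by more than a centimetre because the pixels were picked by hand, so the stop is the better evidence.
- **Lid:** I pushed it over its arc from about 57° by its outer face. It met a hard stop at z = 0.090 m, the shut height, with about 30 N at the fingertips for a moment. After the arm lifted off, the pictures show it lying flat.
- **Other things:** The clamp, socket and bulb show no change in the top view. The buckle's patch changed in 17% of its pixels. The gripper and its shadow were next to it in that picture, and the buckle itself appears in the same place, so I think that is the cause. I did not check the buckle separately.
- **Force readings:** They stayed around 1 N, near noise, while the lid was swinging, so I confirmed that contact from a picture instead.

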